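# Slide the pan under the reading head and start the reading

### The arm

A 6-joint arm with a two-finger parallel gripper is mounted at the origin on the work surface. World frame = base frame: x ahead of the robot, y to its left, z up, the work surface at z = 0. Lengths are in m, angles in degrees, forces in N, time in s.
With the tool pointing down it reaches from about 0.275 to 0.75 m from the base axis. Payload 10.2 kg.
Tool frame: the origin (TCP) lies at the very end of the fingers, on their centre line; the grasp point (between the pads) lies 19 mm behind it; z points along the fingers, x is the direction in which the jaws open and shut, and the axes are right-handed (so a half turn about z gives the same grasp; the last joint's range is limited). The gripper opens to 85 mm and grips with 20 to 120 N. Pads are 22 mm wide; open, the fingers measure 114 mm over their backs; the gripper's body (76 mm by 85 mm) begins 54 mm behind the grasp point. The pads swing forward as they close: fully open they stand 13 mm farther back than shut.
Start: joints at [62.487, 17.928, 85.812, -0, 76.261, -12.8], TCP at [0.133, 0.508, 0.231] pointing down, gripper open.
Joint ranges: [-168.41, 168.41], [-55.51, 124.54], [10.69, 146.95], [-70.63, 250.63], [1, 178], [-165.06, 165.06]. Speed limits (degrees/s): [136.94, 136.94, 172.46, 180, 180, 180].

### API

Orientations are given as a 3x3 rotation matrix whose columns are the frame's x, y, z axes.
In Python, from cell import monitor, optics, ctrl gives the robot as it stands.
- The arm moves only by the tool move_arm, never from a script. Its arguments are lists of equal length, an entry for each row: "fingers": the closure in counts, from 0 (fully open) to 255 (shut); "dp": the shift along the tool's x, y, z each as a share of 300 mm, from -1 to 1, a list of three; "twist": the turn, a rotation vector about the tool's x, y, z each as a share of 180 degrees, from -1 to 1, a list of three. In form: {"fingers": [fingers, ...], "dp": [[tx, ty, tz], ...], "twist": [[ax, ay, az], ...]}. A call has 1 to 12 rows; each row is the pose to reach, as a shift and turn from the pose commanded when the call began, along the tool's axes at that moment, turning the shorter way round; what a row does not reach only later rows make up. A row lasts 1/12 s, in which the tool goes at most 41.7 mm and 7.16 degrees, less where a joint would pass 70% of its speed; a pose out of reach is approached as far as the arm can. A call with a number of a shift or a turn outside -1 to 1 is refused whole. A call with a gripper value outside its range is refused whole. The fingers move at their own pace and stop on an object; "force" is the grip in N (left out, the last holds). Time passes only in rows, so rows that repeat a pose let the fingers close. It gives the time, the measured TCP pose, the force and the opening at its end, in the units of the state.
- monitor.state(): the state, without advancing time (a new reading comes with each control period).
- optics.camera(name): name is "side" or "top"; returns a dict with "pixels" (420x560x3 uint8, red, green, blue), "range_z" (420x560 float32, m along the optical axis (not along the pixel's ray), 0 where there is no reading), "fx", "fy", "cx", "cy" (pixels), "D" ([k1, k2, p1, p2, k3] as OpenCV has them; the pictures are not rectified), "eye" and "attitude" of the camera in the world. Camera axes: x right, y up, looking along -z (the intrinsics and any distortion apply to the point x, -y, -z); pixel columns grow to the right and rows downward; lengths in m; the calibration is good to about 2 mm. A picture is of the moment at which its call begins.
- ctrl.job_done(): hands the job in, once; it reports no verdict.
The state is a dict: "t": time; "joint_pos": joint angles; "qvel": joint speeds; "tau": joint torques, N m; "ee_pos": TCP position; "eef_rot": TCP orientation; "wrist_force": force on the tool from outside, world axes, zero at the start; "ft_torque": the same for the moment, N m; "width": finger opening in m.
Only numpy, scipy, OpenCV 4.12 (cv2) and the standard library are available. Lean on these libraries where they do the work, as an engineer would, in place of code of your own. Each camera call takes 0.05 s, during which the arm holds its last target. There are 200 camera calls.

### The job

The steel pan stands on the free ring of the two-place hotplate. Slide it along the plate, without lifting or tipping it, until it stands inside the ring under the reading head with its handle pointing straight out over the plate's front edge, and let go of it; then push the start button on the sloping console fully down and release it. Do not bump the reading head, and leave the other things on the bench standing where they are.

Things in the scene. Friction and masses are not known exactly. Their poses are not given: they have to be found in the camera images.
- pot: open stainless steel pan with one straight bare-metal handle, loose, 0.35 to 0.7 kg. Body 100 mm across, 70 mm high, wall 3 mm. Origin: centre of its underside; z up; the handle points along its -x. Handle: a level bar 20 mm wide (y) and 16 mm thick, from 43 to 155 mm from the pan's axis, its middle line 55 mm above the pan's underside
- pot_handle (a point): point on the middle line of the pan's handle, 137 mm from the pan's axis and 18 mm from the handle's free end
- plate: fixed two-place hotplate, 240 mm (x) by 410 mm (y), cream housing with a flat grey top 80 mm above the bench. Origin on the bench; x points from the front edge (towards the robot) to the back; the plate reaches from x = -105 to +135 mm. Two printed dark rings, 124 mm inside and 132 mm outside diameter, lie on its top at x = 0, y = +105 and -105 mm
- head: fixed reading head: cream box on a column behind the plate, overhanging the left or the right ring. Origin: on the bench below that ring's centre; axes as the plate's. Box: x = -115 to +175 mm, y = -55 to +55 mm, 175 to 250 mm above the bench (25 mm above the pan's rim), lens 6 mm lower over the ring. Column: x = 147 to 197 mm, 60 mm wide; foot: x = 140 to 230 mm, 130 mm wide
- head_spot (a point): centre of the ring under the reading head, on the plate's top (80 mm above the bench): where the pan's underside centre must go
- idle_spot (a point): centre of the free ring, on the plate's top, where the pan stands at the start, up to 20 mm off centre and turned
- console: fixed cream start console to the robot's left or right, 130 mm (x) by 110 mm (y), up to 95 mm high at the back; its top slopes up to the back at 30 degrees, towards the robot. Origin: on the bench below its centre; x points to its back
- start_top (a point): centre of the start button's top, a black cap 36 mm across in a grey housing in the middle of the console's slope. The button moves square to the slope: its z axis points out, 30 degrees from vertical, towards the console's -x
- start (a joint): travel of the spring start button: 0 m out, 0.008 m fully down (about 5 N)
- supply: bystander: fixed upright cream supply box with a flat top and no button, 130 by 110 by 92 mm, on the other side from the console; origin on the bench at its centre
- beaker: bystander: small glass cup, 48 mm across, 60 mm high, loose, on the back of the hotplate between the two rings, about 100 mm behind the line through their centres; origin: centre of its underside
- reagent: bystander: amber glass bottle with label, 76 mm across, 170 mm high, loose on the bench to the left; origin: centre of its underside
- wash: bystander: white plastic bottle, 68 mm across, 190 mm high, loose on the bench to the right; origin: centre of its underside
- bulb: bystander: orange rubber suction bulb standing with its thin nozzle up, 64 mm across, 100 mm high, loose on the bench near the robot, to the left; origin: centre of its underside
- holder: bystander: black sample holder, a base plate 90 by 60 by 12 mm with an upright wall to 62 mm, loose on the bench near the robot, to the right; origin: centre of its underside
- jar: bystander: glass jar with black cap, 60 mm across, 70 mm high, loose on the bench far to the left; origin: centre of its underside
Mind the look-alikes: they are no part of the job. Leave any purple look-alike of the console alone.

How it is judged:
By the outcome, as a careful person would: the job done as asked, in the order asked, and still so for the second after the job is handed in, with the robot touching nothing.
It also fails if it takes over 48 s, if anything falls off the work surface, if the arm or the gripper's body presses on something with over 40 N, if the wrist force passes 120 N, or if a joint passes its speed limit or range.

## Working session

There is one attempt and no reset: what is moved stays moved. The work goes in short steps, Python scripts to look and compute and a tool call to move; the robot and the scene stay as the last step left them, time stands still between calls to the robot, and variables do not carry over. Pictures are saved under pics/ and viewed, about 8 in all and at most 12, crops included, and the job is handed in when it is done.

Besides the shell and the picture viewer there is one more tool, called as name(argument=value, ...) on one line, values as JSON. move_arm: Moves the arm, as the interface text tells. Its arguments: {"type":"object","properties":{"fingers":{"type":"array"},"dp":{"type":"array"},"twist":{"type":"array"},"force":{"type":"number"}},"required":["fingers","dp","twist"]}

```bash
mkdir -p pics
cat > h.py <<'E'
import numpy as np, cv2
from cell import monitor, optics, ctrl
def cam(n,save=None):
    c=optics.camera(n)
    if save: cv2.imwrite('pics/'+save,cv2.cvtColor(c['pixels'],cv2.COLOR_RGB2BGR))
    return c
def K(c): return np.array([[c['fx'],0,c['cx']],[0,c['fy'],c['cy']],[0,0,1.]])
def rays(c,uv):
    p=cv2.undistortPoints(np.array(uv,float).reshape(-1,1,2),K(c),np.array(c['D'],float))[:,0]
    d=np.c_[p[:,0],-p[:,1],-np.ones(len(p))]
    return d@np.array(c['attitude']).T
def onz(c,uv,z):
    d=rays(c,uv);e=np.array(c['eye']);return e+d*((z-e[2])/d[:,2])[:,None]
def cloud(c):
    h,w=c['range_z'].shape
    u,v=np.meshgrid(np.arange(w),np.arange(h))
    d=rays(c,np.c_[u.ravel(),v.ravel()])
    P=np.array(c['eye'])+d*c['range_z'].reshape(-1,1)
    P[c['range_z'].ravel()==0]=np.nan
    return P.reshape(h,w,3)
E
python3 - <<'E'
from h import *
for n in('top','side'):
    c=cam(n,n+'0.png'); print(n,c['eye'],np.round(c['attitude'],3).tolist(),c['fx'],c['D'])
    np.savez(n+'0.npz',**{k:np.array(v) for k,v in c.items()})
s=monitor.state();print({k:np.round(v,3).tolist() for k,v in s.items()})
E
```

```text
top [0.44116244 0.06699501 1.16394009] [[-0.014, 0.991, -0.13], [-1.0, -0.015, -0.014], [-0.016, 0.13, 0.991]] 401.893311688101 [0.0055597 0.        0.        0.        0.       ]
side [-0.13699362 -0.90925977  0.82182988] [[0.797, 0.322, -0.511], [-0.604, 0.392, -0.694], [-0.023, 0.862, 0.506]] 524.5963043686677 [0.04472713 0.         0.         0.         0.        ]
{'t': 0.1, 'joint_pos': [62.488, 17.955, 85.848, -0.001, 76.259, -12.801], 'qvel': [0.073, -0.045, -0.048, 0.056, -0.056, 0.065], 'tau': [0.003, -41.291, -26.014, -0.0, 0.003, 0.0], 'ee_pos': [0.133, 0.508, 0.231], 'eef_rot': [[0.254, 0.967, -0.0], [0.967, -0.254, -0.001], [-0.001, -0.0, -1.0]], 'wrist_force': [-0.148, -0.101, -0.974], 'ft_torque': [-0.06, 0.022, -0.013], 'width': 0.085}
```

View pics/top0.png

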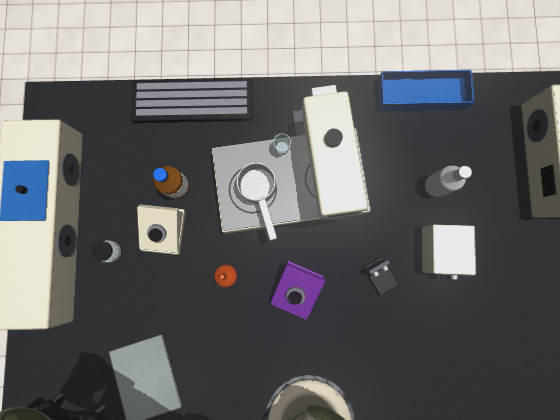

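View pics/side0.png

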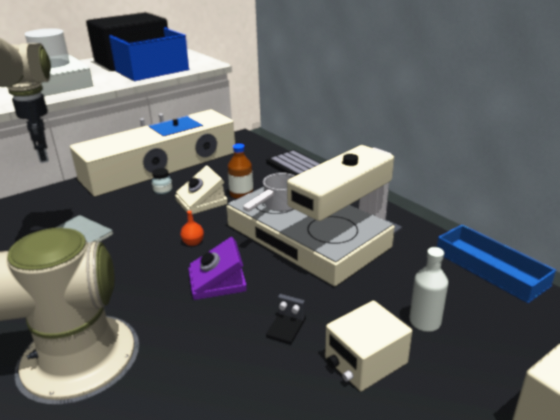

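Top view: pan at (255,184) with its handle to (272,236), head over the right ring (335,150), beaker (282,145), console at (160,230) on the left. The purple decoy is at (297,290) and the supply box at (450,250).

Run:
```python
from h import *
def ld(n): return dict(np.load(n+'0.npz'))
t=ld('top');s=ld('side')
Pt=cloud(t);Ps=cloud(s)
def rect(P,m,name):
    q=(P[m][:,:2]*1000).astype(np.float32); r=cv2.minAreaRect(q); print(name,m.sum(),np.round(r[0],1),np.round(r[1],1),round(r[2],2), 'z',np.round(np.nanmedian(P[m][:,2]),4));return r
def comp(m,uv):
    n,l=cv2.connectedComponents(m.astype(np.uint8)); return (l==l[uv[1],uv[0]])
z=Pt[...,2]
m=comp((z>.243)&(z<.257),(340,180)); rect(Pt,m,'head')
m=comp((z>.073)&(z<.087),(230,210)); r=rect(Pt,m,'plate top'); 
# pan
p=t['pixels'].astype(int)
box=np.zeros(z.shape,bool);box[155:245,225:300]=1
m=box&(z>.143)&(z<.157); q=Pt[m]; print('rim px',m.sum(),np.nanmedian(q[:,2]))
c,rad=cv2.minEnclosingCircle((q[:,:2]*1000).astype(np.float32));print('enc',c,rad)
hm=box&(z>.135)&(z<.152)&(np.hypot(Pt[...,0]*1000-c[0],Pt[...,1]*1000-c[1])>58)
r=rect(Pt,hm,'handle')
print('handle ang', np.degrees(np.arctan2(r[0][1]-c[1],r[0][0]-c[0])), np.hypot(r[0][1]-c[1],r[0][0]-c[0]))
# plate front edge: line fit
top=comp((z>.073)&(z<.087),(230,210))
Q=Pt[top][:,:2]*1000
for nm,P,uv in(('top',Pt,(157,233)),('side',Ps,(195,185))):
  print(nm,P[uv[1],uv[0]])
d=np.abs(Pt[...,2]); 
box=np.zeros(z.shape,bool);box[195:262,130:192]=1
m=box&(z>.02)&(z<.12); rect(Pt,m,'console'); 
pl=Pt[m]; A=np.c_[pl[:,:2],np.ones(len(pl))]
k=np.linalg.lstsq(A,pl[:,2],rcond=None)[0];
for i in range(6):
  e=np.abs(A@k-pl[:,2]);g=e<.004;k=np.linalg.lstsq(A[g],pl[g,2],rcond=None)[0]
n=np.array([-k[0],-k[1],1]);n/=np.linalg.norm(n);print('slope n',n,np.degrees(np.arccos(n[2])),g.mean())
cv2.imwrite('pics/z1.png',np.hstack([cv2.resize(cv2.cvtColor(t['pixels'][135:245,205:375],cv2.COLOR_RGB2BGR),None,fx=4,fy=4)]))
a=cv2.resize(cv2.cvtColor(t['pixels'][195:265,125:195],cv2.COLOR_RGB2BGR),(400,400));b=cv2.resize(cv2.cvtColor(s['pixels'][155:225,165:235],cv2.COLOR_RGB2BGR),(400,400))
cv2.imwrite('pics/z2.png',np.hstack([a,b]))
for nm,(u,v) in dict(beaker=(282,145),bulb=(226,276),wash=(445,182),holder=(380,275),reagent=(170,182),purple=(297,290),jar=(108,251)).items(): print(nm,np.round(Pt[v-8:v+9,u-8:u+9].reshape(-1,3)[np.nanargmax(z[v-8:v+9,u-8:u+9])],3))
```

```text
head 5329 [690.5 -59. ] [291.6 109.8] 7.24 z 0.2501
plate top 6350 [652.2 113.8] [239.4 265.4] 7.43 z 0.0802
rim px 314 0.14660153925083985
enc (592.055419921875, 117.31637573242188) 101.02793884277344
handle 264 [590.8 130.9] [197.5  95.8] 1.08 z 0.1439
handle ang 95.36775314999703 13.616581315417472
top [0.51621737 0.40272067 0.08522134]
side [0.50644092 0.39231025 0.07431854]
console 1978 [550.1 406.5] [110.6 167.3] 83.63 z 0.0708
slope n [-0.49240816  0.05527284  0.86860757] 29.70276857248641 0.6506572295247725
beaker [0.729 0.049 0.145]
bulb [0.398 0.227 0.102]
wash [ 0.65  -0.37   0.156]
holder [ 0.404 -0.177  0.067]
reagent [0.651 0.366 0.174]
purple [0.351 0.029 0.09 ]
jar [0.481 0.541 0.076]
```

View pics/z1.png

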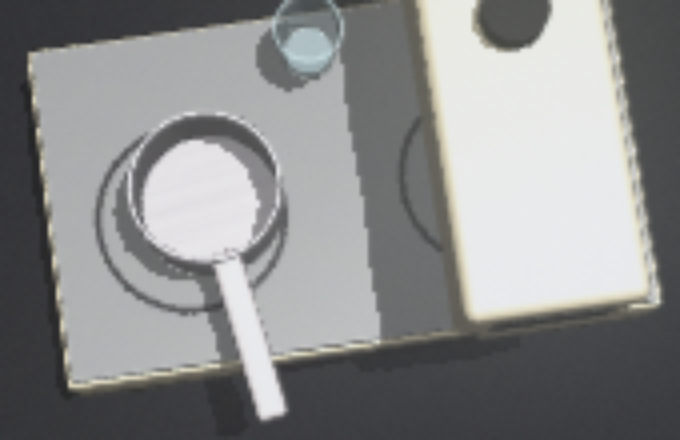

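View pics/z2.png

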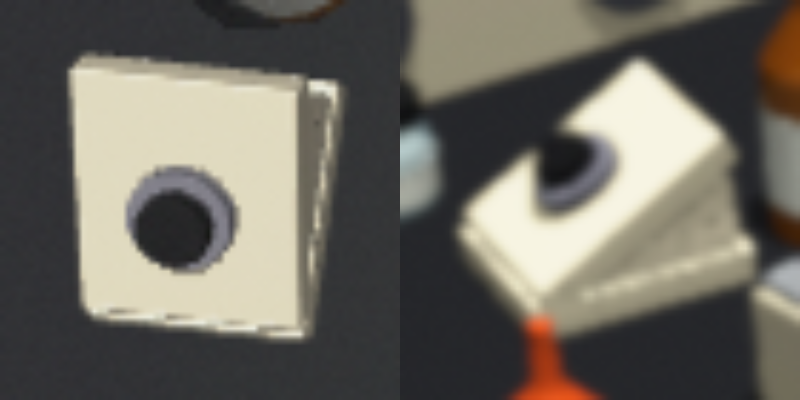

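```bash
cat >> h.py <<'E'
from scipy.spatial.transform import Rotation as Rn
YAW=np.radians(7.3)
EX=np.array([np.cos(YAW),np.sin(YAW),0]);EY=np.array([-np.sin(YAW),np.cos(YAW),0])
HEAD=np.array([.6605,-.0625,.08])
def rot(psi,tilt):  # approach heading psi, tilt from vertical (deg), jaws horizontal
    p,t=np.radians([psi,tilt]); z=np.array([np.cos(p)*np.sin(t),np.sin(p)*np.sin(t),-np.cos(t)])
    x=np.array([-np.sin(p),np.cos(p),0]); return np.c_[x,np.cross(z,x),z]
def rel(p,R,p0,R0):
    return np.round(R0.T@(np.array(p)-p0)/.3,4).tolist(), np.round(Rn.from_matrix(R0.T@R).as_rotvec(degrees=True)/180,4).tolist()
def plan(poses,p0=None,R0=None):  # poses (p,R); each relative to the previous one
    if p0 is None: s=monitor.state();p0,R0=np.array(s['ee_pos']),np.array(s['eef_rot'])
    for p,R in poses:
        d,t=rel(p,R,p0,R0); print('dp',d,'tw',t,'rows>=%.1f'%max(np.linalg.norm(d)*300/41.7,np.linalg.norm(t)*180/7.16)); p0,R0=np.array(p),R
def plf(p): d=np.array(p)-HEAD; return np.round([d@EX,d@EY],4)
E
python3 - <<'E'
from h import *
t=dict(np.load('top0.npz'));s=dict(np.load('side0.npz'))
g=lambda l:[(205+x/4-.4,135+y/4-.4) for x,y in l]
rim=g([(205,112),(205,262),(129,187),(282,187)])
R=onz(t,rim,.15);print('rim',R.round(4).tolist()); c=np.array([(R[2]+R[3])[0]/2,(R[2]+R[3])[1]/2,.08])
c[:2]=R[:,:2].mean(0)
print('size',np.linalg.norm(R[0]-R[1]),np.linalg.norm(R[2]-R[3]),'c',c,plf(c))
# dark-free mask of handle
p=t['pixels'].astype(int).min(2);m=np.zeros(p.shape,np.uint8);m[204:242,255:280]=(p[204:242,255:280]>195)
n,l,st,ce=cv2.connectedComponentsWithStats(m);i=1+st[1:,4].argmax();ys,xs=np.where(l==i)
H=onz(t,np.c_[xs,ys],.143)[:,:2]*1000
r=cv2.minAreaRect(H.astype(np.float32));print('handle',r, 'from c',np.hypot(*(np.array(r[0])/1000-c[:2])))
E1=onz(t,g([(272,414),(230,262)]),.143);print('ends',E1.round(4).tolist(),np.linalg.norm(E1-c-[0,0,.063],axis=1))
for e in E1: print('ang',np.degrees(np.arctan2(c[1]-e[1],c[0]-e[0])))
ring=onz(t,g([(97,215),(287,215),(193,310)]),.08);print('ring',ring.round(4).tolist(),plf(ring[2]),plf((ring[0]+ring[1])/2))
# button
def cap(cc,x0,x1,y0,y1):
    q=cc['pixels'][y0:y1,x0:x1].astype(int).max(2)<70
    n,l,st,ce=cv2.connectedComponentsWithStats(q.astype(np.uint8))
    k=[i for i in range(1,n) if st[i,0]>0 and st[i,1]>0 and st[i,0]+st[i,2]<x1-x0 and st[i,1]+st[i,3]<y1-y0]
    i=max(k,key=lambda i:st[i,4]);print(st[i]);return ce[i]+[x0,y0]
a=cap(t,138,176,214,250);b=cap(s,178,206,170,197);print(a,b)
da=rays(t,[a])[0];db=rays(s,[b])[0];ea,eb=t['eye'],s['eye']
k=np.linalg.lstsq(np.c_[da,-db],eb-ea,rcond=None)[0];A=ea+k[0]*da;B=eb+k[1]*db;print('start',A,B,np.linalg.norm(A-B))
P=cloud(t);print('cap depth', np.nanmedian(P[int(a[1])-2:int(a[1])+3,int(a[0])-2:int(a[0])+3].reshape(-1,3),axis=0))
P=cloud(s);print('cap depth side', np.nanmedian(P[int(b[1])-1:int(b[1])+2,int(b[0])-1:int(b[0])+2].reshape(-1,3),axis=0))
E
```

```text
rim [[0.6899, 0.1306, 0.15], [0.592, 0.1313, 0.15], [0.6415, 0.1799, 0.15], [0.6398, 0.0816, 0.15]]
size 0.09793532932361634 0.0983106767902093 c [0.64081214 0.13084416 0.08      ] [0.005  0.1943]
handle ((539.832275390625, 100.72974395751953), (93.8176040649414, 18.538631439208984), 16.05534553527832) from c 0.10537462490846197
ends [[0.4949, 0.09, 0.143], [0.5928, 0.1157, 0.143]] [0.15149334 0.0503549 ]
ang 15.660087857533018
ang 17.490933800367976
ring [[0.6361, 0.2096, 0.08], [0.634, 0.0794, 0.08], [0.5696, 0.1442, 0.08]] [-0.0639  0.2166] [0.0011 0.2086]
[ 11  15  13  13 135]Traceback (most recent call last):
  File "<stdin>", line 22, in <module>
  File "<stdin>", line 21, in cap
ValueError: max() iterable argument is empty
```

Run:
```python
from h import *
s=dict(np.load('side0.npz'));t=dict(np.load('top0.npz'))
b=[193.5,184];
q=s['pixels'][170:197,178:206].astype(int).max(2);m=(q<75);l=cv2.connectedComponents(m.astype(np.uint8))[1];k=l==l[14,14];ys,xs=np.where(k);print(k.sum(),xs.min(),xs.max(),ys.min(),ys.max());b=[xs.mean()+178,ys.mean()+170]
q=t['pixels'][214:250,138:176].astype(int).max(2);l=cv2.connectedComponents((q<70).astype(np.uint8))[1];k=l==l[21,17];ys,xs=np.where(k);a=[xs.mean()+138,ys.mean()+214];print(a,b)
da=rays(t,[a])[0];db=rays(s,[b])[0];ea,eb=t['eye'],s['eye']
k=np.linalg.lstsq(np.c_[da,-db],eb-ea,rcond=None)[0];A=ea+k[0]*da;B=eb+k[1]*db;print('start',A,B,np.linalg.norm(A-B))
for c,(u,v) in((t,a),(s,b)):
    P=cloud(c);u,v=int(round(u)),int(round(v));print('depth',np.nanmedian(P[v-1:v+2,u-1:u+2].reshape(-1,3),axis=0))
R=rot(16,45);G=np.array([.641,.131,.135])-.137*np.array([np.cos(np.radians(16)),np.sin(np.radians(16)),0])
T=G+.019*R[:,2];print('G',G,'T',T)
pre=T-.09*R[:,2]
plan([((.30,.32,.26),rot(40,20)),(pre,R),(T,R)])
```

```text
282 0 20 0 17
[np.float64(155.05185185185184), np.float64(234.7111111111111)] [np.float64(187.01418439716312), np.float64(177.58156028368793)]
start [0.51114753 0.4052826  0.0934168 ] [0.4936566  0.41460385 0.09521887] 0.019901407171484045
depth [0.51110724 0.40859006 0.08274436]
depth [5.73321021e-01 5.86195739e-01 7.88378191e-05]
G [0.50930715 0.09323768 0.135     ] T [0.52222173 0.09694088 0.12156497]
dp [-0.4638, 0.6964, -0.097] tw [-0.1027, 0.0533, -0.3007] rows>=8.1
dp [-0.9594, -0.1833, 0.1986] tw [-0.1368, -0.0722, 0.1133] rows>=7.2
dp [-0.0, 0.0, 0.3] tw [0.0, 0.0, 0.0] rows>=2.2
```

Run:
```python
from h import *
R=rot(16,45);T=np.array([.5222,.0969,.1216])
plan([((.30,.32,.26),rot(0,20)),(T-.09*R[:,2],R),(T,R)])
```

```text
dp [-0.4638, 0.6964, -0.097] tw [-0.1106, 0.0146, -0.0808] rows>=6.1
dp [-0.8021, 0.4192, 0.4178] tw [-0.138, 0.0481, -0.0756] rows>=7.2
dp [0.0, 0.0, 0.3] tw [0.0, 0.0, 0.0] rows>=2.2
```

move_arm(fingers=[0,0,0,0,0,0,0,0,0], dp=[[-0.464,0.696,-0.097],[-0.464,0.696,-0.097],[-0.464,0.696,-0.097],[-0.464,0.696,-0.097],[-0.464,0.696,-0.097],[-0.464,0.696,-0.097],[-0.464,0.696,-0.097],[-0.464,0.696,-0.097],[-0.464,0.696,-0.097]], twist=[[-0.111,0.015,-0.081],[-0.111,0.015,-0.081],[-0.111,0.015,-0.081],[-0.111,0.015,-0.081],[-0.111,0.015,-0.081],[-0.111,0.015,-0.081],[-0.111,0.015,-0.081],[-0.111,0.015,-0.081],[-0.111,0.015,-0.081]], force=30)

```text
t: 0.85
ee_pos: [0.2998, 0.3202, 0.2602]
eef_rot: [[0.0, 0.939, 0.343], [1.0, -0.001, 0.002], [0.002, 0.343, -0.939]]
wrist_force: [0.4, -0.3, 1.0]
width: 0.0856
```

move_arm(fingers=[0,0,0,0,0,0,0,0,0,0], dp=[[-0.802,0.419,0.418],[-0.802,0.419,0.418],[-0.802,0.419,0.418],[-0.802,0.419,0.418],[-0.802,0.419,0.418],[-0.802,0.419,0.418],[-0.802,0.419,0.418],[-0.802,0.419,0.418],[-0.802,0.419,0.418],[-0.802,0.419,0.418]], twist=[[-0.138,0.048,-0.076],[-0.138,0.048,-0.076],[-0.138,0.048,-0.076],[-0.138,0.048,-0.076],[-0.138,0.048,-0.076],[-0.138,0.048,-0.076],[-0.138,0.048,-0.076],[-0.138,0.048,-0.076],[-0.138,0.048,-0.076],[-0.138,0.048,-0.076]])

```text
t: 1.68
ee_pos: [0.4144, 0.1574, 0.2014]
eef_rot: [[-0.286, 0.687, 0.668], [0.958, 0.198, 0.206], [0.01, 0.699, -0.715]]
wrist_force: [0.2, 0.3, 0.4]
width: 0.0855
```

Run:
```python
from h import *
s=monitor.state();print({k:np.round(v,3).tolist() for k,v in s.items()})
R=rot(16,45);T=np.array([.5222,.0969,.1216])
plan([(T,R)])
a=cam('top','t1.png');b=cam('side')
np.savez('side1.npz',**{k:np.array(v) for k,v in b.items()})
A=cv2.resize(a['pixels'][120:300,200:400],(400,360),interpolation=cv2.INTER_CUBIC);B=cv2.resize(b['pixels'][130:310,180:380],(400,360),interpolation=cv2.INTER_CUBIC)
cv2.imwrite('pics/v1.png',cv2.cvtColor(np.hstack([A,B]),cv2.COLOR_RGB2BGR))
```

```text
{'t': 1.683, 'joint_pos': [-2.736, -9.548, 132.741, 44.975, 19.672, -146.971], 'qvel': [-46.917, 12.08, 3.563, 91.616, 8.34, -125.092], 'tau': [5.604, -17.109, -23.154, -1.54, -1.456, 2.919], 'ee_pos': [0.414, 0.157, 0.201], 'eef_rot': [[-0.286, 0.687, 0.668], [0.958, 0.198, 0.206], [0.01, 0.699, -0.715]], 'wrist_force': [0.192, 0.274, 0.354], 'ft_torque': [-0.055, 0.342, 0.055], 'width': 0.085}
dp [-0.2986, 0.021, 0.3887] tw [-0.0035, -0.0045, 0.0002] rows>=3.5
```

View pics/v1.png

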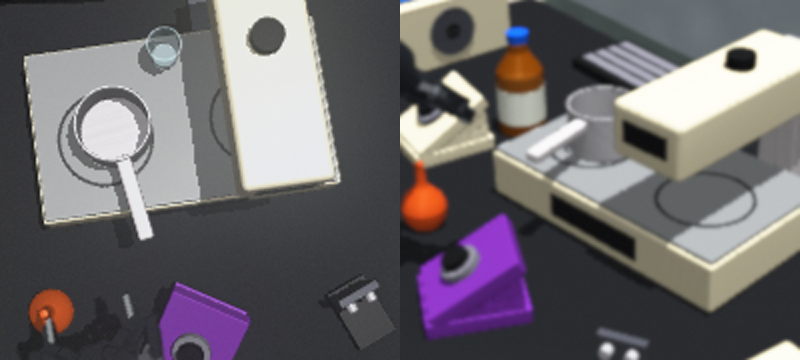

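```bash
cat >> h.py <<'E'
RZ=lambda d:Rn.from_euler('z',d,degrees=True).as_matrix()
def grasp(c,psi,tilt=32,r=.142):
    p=np.radians(psi);R=rot(psi,tilt)@RZ(180);G=np.array([c[0],c[1],.135])-r*np.array([np.cos(p),np.sin(p),0])
    return G+.019*R[:,2],R
E
python3 - <<'E'
from h import *
T,R=grasp((.641,.131),16);print(T)
s=monitor.state()
plan([(T-.09*R[:,2],R@RZ(-90)),(T-.09*R[:,2],R),(T,R)])
E
```

```text
[0.51417927 0.09463474 0.11888709]
dp [-0.2887, 0.0599, 0.0816] tw [0.0506, -0.0565, 0.4979] rows>=12.7
dp [0.0, 0.0, 0.0] tw [-0.0, 0.0, 0.5] rows>=12.6
dp [0.0, -0.0, 0.3] tw [0.0, 0.0, 0.0] rows>=2.2
```

move_arm(fingers=[0,0,0,0,0,0,0,0,0,0,0,0], dp=[[-0.289,0.06,0.082],[-0.289,0.06,0.082],[-0.289,0.06,0.082],[-0.289,0.06,0.082],[-0.289,0.06,0.082],[-0.289,0.06,0.082],[-0.289,0.06,0.082],[-0.289,0.06,0.082],[-0.289,0.06,0.082],[-0.289,0.06,0.082],[-0.289,0.06,0.082],[-0.289,0.06,0.082]], twist=[[0.051,-0.057,0.498],[0.051,-0.057,0.498],[0.051,-0.057,0.498],[0.051,-0.057,0.498],[0.051,-0.057,0.498],[0.051,-0.057,0.498],[0.051,-0.057,0.498],[0.051,-0.057,0.498],[0.051,-0.057,0.498],[0.051,-0.057,0.498],[0.051,-0.057,0.498],[0.051,-0.057,0.498]])

```text
t: 2.78
ee_pos: [0.4676, 0.0836, 0.1959]
eef_rot: [[0.783, 0.343, 0.519], [0.317, -0.938, 0.141], [0.535, 0.054, -0.843]]
wrist_force: [0.3, -0.3, -0.7]
width: 0.0858
```

Run:
```python
from h import *
s=monitor.state();print({k:np.round(s[k],3).tolist() for k in('joint_pos','ee_pos')})
T,R=grasp((.641,.131),16)
plan([(T-.09*R[:,2],R)])
```

```text
{'joint_pos': [-12.006, -1.216, 120.581, 26.141, 33.885, -51.37], 'ee_pos': [0.468, 0.084, 0.196]}
dp [-0.0016, 0.0071, 0.0022] tw [-0.0001, -0.0042, 0.5283] rows>=13.3
```

move_arm(fingers=[0,0,0,0,0,0,0,0,0,0,0,0], dp=[[0,0.007,0.002],[0,0.007,0.002],[0,0.007,0.002],[0,0.007,0.002],[0,0.007,0.002],[0,0.007,0.002],[0,0.007,0.002],[0,0.007,0.002],[0,0.007,0.002],[0,0.007,0.002],[0,0.007,0.002],[0,0.007,0.002]], twist=[[0,-0.004,0.528],[0,-0.004,0.528],[0,-0.004,0.528],[0,-0.004,0.528],[0,-0.004,0.528],[0,-0.004,0.528],[0,-0.004,0.528],[0,-0.004,0.528],[0,-0.004,0.528],[0,-0.004,0.528],[0,-0.004,0.528],[0,-0.004,0.528]])

```text
t: 3.78
ee_pos: [0.4687, 0.0816, 0.1955]
eef_rot: [[0.401, -0.761, 0.511], [-0.912, -0.383, 0.145], [0.086, -0.524, -0.847]]
wrist_force: [-0.4, -0.7, -0.2]
width: 0.0856
```

Run:
```python
from h import *
s=monitor.state();print({k:np.round(s[k],3).tolist() for k in('joint_pos','ee_pos')})
T,R=grasp((.641,.131),16)
plan([(T,R)])
```

```text
{'joint_pos': [-12.411, -0.908, 120.177, 26.211, 34.668, 34.21], 'ee_pos': [0.469, 0.082, 0.195]}
dp [-0.0008, 0.0019, 0.3001] tw [-0.0004, -0.0006, 0.0507] rows>=2.2
```

move_arm(fingers=[0,0,0,0,0,0,0,0], dp=[[0,0.002,0],[0,0.002,0],[0,0.002,0.08],[0,0.002,0.16],[0,0.002,0.23],[0,0.002,0.28],[0,0.002,0.3],[0,0.002,0.3]], twist=[[0,0,0.0507],[0,0,0.0507],[0,0,0.0507],[0,0,0.0507],[0,0,0.0507],[0,0,0.0507],[0,0,0.0507],[0,0,0.0507]])

```text
t: 4.45
ee_pos: [0.5143, 0.0941, 0.118]
eef_rot: [[0.28, -0.813, 0.51], [-0.96, -0.24, 0.145], [0.004, -0.53, -0.848]]
wrist_force: [-0.9, -0.6, -0.2]
width: 0.0856
```

Run:
```python
from h import *
s=monitor.state();print({k:np.round(s[k],3).tolist() for k in('joint_pos','ee_pos','wrist_force')})
T,R=grasp((.641,.131),16)
plan([(T,R)])
a=cam('top');b=cam('side')
A=cv2.resize(a['pixels'][135:285,210:360],(400,400),interpolation=cv2.INTER_CUBIC);B=cv2.resize(b['pixels'][140:240,210:310],(400,400),interpolation=cv2.INTER_CUBIC)
cv2.imwrite('pics/v2.png',cv2.cvtColor(np.hstack([A,B]),cv2.COLOR_RGB2BGR))
```

```text
{'joint_pos': [-8.976, 13.213, 118.607, 35.615, 22.51, 34.608], 'ee_pos': [0.514, 0.094, 0.118], 'wrist_force': [-0.875, -0.644, -0.235]}
dp [-0.0017, -0.0016, -0.0025] tw [-0.0001, -0.0003, 0.0019] rows>=0.0
```

View pics/v2.png

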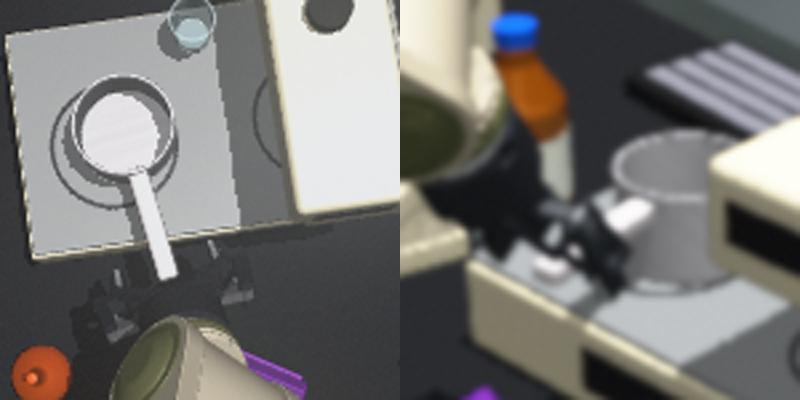

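move_arm(fingers=[120,255,255,255,255,255,255,255], dp=[[0,0,0],[0,0,0],[0,0,0],[0,0,0],[0,0,0],[0,0,0],[0,0,0],[0,0,0]], twist=[[0,0,0],[0,0,0],[0,0,0],[0,0,0],[0,0,0],[0,0,0],[0,0,0],[0,0,0]], force=40)

```text
t: 5.22
ee_pos: [0.5147, 0.0925, 0.1193]
eef_rot: [[0.278, -0.812, 0.513], [-0.961, -0.238, 0.144], [0.005, -0.532, -0.847]]
wrist_force: [-4.1, -0.1, 4.8]
width: 0.0192
```

```bash
cat > panm.py <<'E'
from h import *
def pan(c,pt=(188,260)):
    P=cloud(c);z=P[...,2]
    return P
s=monitor.state();print({k:np.round(s[k],3).tolist() for k in('joint_pos','ee_pos','wrist_force','ft_torque','width')})
R=np.array(s['eef_rot']);print('heading jaw',np.degrees(np.arctan2(-R[0,0]*-1,-R[1,0])))
a=cam('top');b=cam('side')
A=cv2.resize(a['pixels'][130:280,210:360],(400,400),interpolation=cv2.INTER_CUBIC);B=cv2.resize(b['pixels'][130:280,210:360],(400,400),interpolation=cv2.INTER_CUBIC)
import sys
cv2.imwrite('pics/'+sys.argv[1],cv2.cvtColor(np.hstack([A,B]),cv2.COLOR_RGB2BGR))
E
python3 panm.py v3.png
python3 - <<'E'
from h import *
# target: rotate in place to heading 7.3, centre on ring line; then shift -EY; grasp geometry rigid
T0,R0=grasp((.641,.131),16)
c1=HEAD+.199*EY-.002*EX; T1,R1=grasp(c1,7.3)
s=monitor.state();p0,Rr=np.array(s['ee_pos']),np.array(s['eef_rot'])
print(c1)
plan([(T1,R1)]); 
T2,R2=grasp(HEAD,7.3); plan([(T2,R2)],T1,R1)
E
```

```text
{'joint_pos': [-9.175, 13.039, 118.632, 35.685, 22.528, 34.467], 'ee_pos': [0.515, 0.092, 0.119], 'wrist_force': [-4.087, -0.13, 4.795], 'ft_torque': [0.232, 0.438, 0.271], 'width': 0.019}
heading jaw 16.14874235733477
[0.63323035 0.13463286 0.08      ]
dp [-0.0928, 0.014, -0.0077] tw [-0.001, 0.0246, 0.0426] rows>=1.2
dp [0.6633, -0.0057, 0.0035] tw [0.0, 0.0, 0.0] rows>=4.8
```

View pics/v3.png

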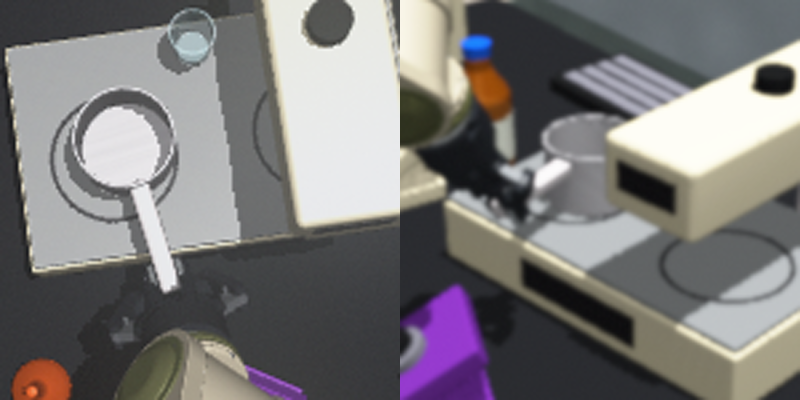

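move_arm(fingers=[255,255,255,255], dp=[[0,-0.002,-0.0034],[0,-0.002,-0.0034],[0,-0.002,-0.0034],[0,-0.002,-0.0034]], twist=[[0,0,0],[0,0,0],[0,0,0],[0,0,0]])

```text
t: 5.65
ee_pos: [0.5146, 0.0924, 0.1201]
eef_rot: [[0.278, -0.813, 0.512], [-0.961, -0.238, 0.143], [0.005, -0.532, -0.847]]
wrist_force: [1.0, 1.5, -1.0]
width: 0.0193
```

Run:
```python
from h import *
s=monitor.state();print({k:np.round(s[k],4).tolist() for k in('ee_pos','wrist_force','ft_torque')})
t=dict(np.load('top0.npz'));a=cam('top')
for c in(t,a):
    P=cloud(c);z=P[...,2];d=np.hypot(P[...,0]-.641,P[...,1]-.131)
    w=(d<.053)&(d>.043)&(z>.14); q=P[w]; A=np.c_[q[:,:2]-[.641,.131],np.ones(len(q))]
    k=np.linalg.lstsq(A,q[:,2],rcond=None)[0];print('rim plane',k,len(q))
    w=(d<.040);q=P[w&(z<.1)];print('floor',np.linalg.lstsq(np.c_[q[:,:2]-[.641,.131],np.ones(len(q))],q[:,2],rcond=None)[0])
    w=(d>.07)&(d<.125)&(z>.13)&(z<.16);q=P[w];dd=d[w];print('handle z vs d',np.polyfit(dd-.1,q[:,2],1),len(q))
```

```text
{'ee_pos': [0.5146, 0.0924, 0.1201], 'wrist_force': [0.9801, 1.5329, -1.0404], 'ft_torque': [0.0795, 0.4527, 0.1981]}
rim plane [0.00177273 0.0031794  0.14830444] 196
floor [ 0.00074262 -0.00245532  0.08615505]
handle z vs d [-0.03038614  0.14179281] 207
rim plane [-0.00027877 -0.00238016  0.14823528] 207
floor [-0.00155033 -0.00418325  0.08628346]
handle z vs d [-0.03954828  0.14203148] 211
```

```bash
cat >> h.py <<'E'
def carry(c0,a0,c1,a1,n=6,z=0,p0=None,R0=None):
    "TCP pose that takes the pan rigidly from (c0,a0) to (c1,a1), printed as n rows on the way"
    s=monitor.state()
    if p0 is None: p0,R0=np.array(s['ee_pos']),np.array(s['eef_rot'])
    D=[];W=[]
    for f in np.linspace(0,1,n+1)[1:]:
        A=Rn.from_euler('z',f*(a1-a0),degrees=True).as_matrix(); c=np.array(c0[:2])+f*(np.array(c1[:2])-c0[:2])
        v=A@np.r_[p0[:2]-c0[:2],0]; p=np.r_[c+v[:2],p0[2]+z*f]; d,w=rel(p,A@R0,p0,R0);D.append(np.round(d,4).tolist());W.append(np.round(w,4).tolist())
    print(D);print(W);return p,A@R0
E
python3 - <<'E'
from h import *
carry((.641,.131),16,(HEAD+.197*EY),7.3,6)
E
```

```text
[[-0.013, 0.0022, -0.0015], [-0.026, 0.0042, -0.0028], [-0.039, 0.006, -0.004], [-0.052, 0.0075, -0.0051], [-0.065, 0.0088, -0.0059], [-0.0779, 0.0098, -0.0067]]
[[-0.0, 0.0043, 0.0068], [-0.0001, 0.0086, 0.0136], [-0.0001, 0.0129, 0.0205], [-0.0002, 0.0171, 0.0273], [-0.0002, 0.0214, 0.0341], [-0.0003, 0.0257, 0.0409]]
```

move_arm(fingers=[255,255,255,255,255,255,255,255], dp=[[-0.013,0.0022,-0.0015],[-0.026,0.0042,-0.0028],[-0.039,0.006,-0.004],[-0.052,0.0075,-0.0051],[-0.065,0.0088,-0.0059],[-0.078,0.0098,-0.0067],[-0.078,0.0098,-0.0067],[-0.078,0.0098,-0.0067]], twist=[[0,0.0043,0.0068],[0,0.0086,0.0136],[0,0.0129,0.0205],[0,0.0171,0.0273],[0,0.0214,0.0341],[0,0.0257,0.0409],[0,0.0257,0.0409],[0,0.0257,0.0409]])

```text
t: 6.37
ee_pos: [0.5046, 0.114, 0.1202]
eef_rot: [[0.131, -0.839, 0.528], [-0.991, -0.113, 0.065], [0.005, -0.532, -0.846]]
wrist_force: [-0.9, -0.2, -1.5]
width: 0.0196
```

```bash
cat > panm.py <<'E'
from h import *
import sys
s=monitor.state();print({k:np.round(s[k],4).tolist() for k in('joint_pos','ee_pos','wrist_force','ft_torque')})
R=np.array(s['eef_rot']);print('jaw heading',np.degrees(np.arctan2(R[0,0],-R[1,0])))
for n in('top','side'):
    c=cam(n);P=cloud(c);z=P[...,2];q=P[(z>.144)&(z<.156)];
    # rim points near the expected centre
    e=np.array([float(sys.argv[1]),float(sys.argv[2])]);d=np.hypot(*(P[...,:2]-e).reshape(-1,2).T).reshape(z.shape)
    q=P[(d<.062)&(z>.144)&(z<.153)][:,:2]
    from scipy.optimize import least_squares
    r=least_squares(lambda k:np.hypot(q[:,0]-k[0],q[:,1]-k[1])-.0485,e,loss='soft_l1',f_scale=.002).x
    print(n,'pan',r.round(4),plf(np.r_[r,.08]),len(q))
    w=P[(d<.062)&(z>.14)&(z<.156)];print('  rim plane',np.linalg.lstsq(np.c_[w[:,:2]-e,np.ones(len(w))],w[:,2],rcond=None)[0].round(4))
    h=P[(d>.065)&(d<.12)&(z>.134)&(z<.15)][:,:2]
    if len(h)>10: m=np.median(h,0);print('  handle ang',np.degrees(np.arctan2(r[1]-m[1],r[0]-m[0])).round(1),len(h))
E
python3 panm.py .635 .133
python3 - <<'E'
from h import *
carry((HEAD+.197*EY),7.3,HEAD+.1*EY,7.3,8)
E
```

```text
{'joint_pos': [-2.9498, 12.3213, 119.438, 18.0823, 17.2658, 63.6444], 'ee_pos': [0.5046, 0.114, 0.1202], 'wrist_force': [-0.9464, -0.2415, -1.4878], 'ft_torque': [-0.0085, 0.6644, 0.0033]}
jaw heading 7.505009175036445
top pan [0.6355 0.1326] [0.     0.1967] 171
  rim plane [0.0178 0.0032 0.1476]
  handle ang 8.9 191
side pan [0.6329 0.1303] [-0.0028  0.1948] 138
  rim plane [-0.0049  0.0029  0.1456]
  handle ang 11.8 99
[[0.0404, 0.0002, 0.0001], [0.0808, 0.0004, 0.0002], [0.1212, 0.0007, 0.0004], [0.1617, 0.0009, 0.0005], [0.2021, 0.0011, 0.0006], [0.2425, 0.0013, 0.0007], [0.2829, 0.0015, 0.0008], [0.3233, 0.0018, 0.001]]
[[0.0, 0.0, 0.0], [0.0, 0.0, 0.0], [0.0, 0.0, 0.0], [0.0, 0.0, 0.0], [0.0, 0.0, 0.0], [0.0, 0.0, 0.0], [0.0, 0.0, 0.0], [0.0, 0.0, 0.0]]
```

move_arm(fingers=[255,255,255,255,255,255,255,255,255,255], dp=[[0.0404,0.0002,0.0001],[0.0808,0.0004,0.0002],[0.1212,0.0007,0.0004],[0.1617,0.0009,0.0005],[0.2021,0.0011,0.0006],[0.2425,0.0013,0.0007],[0.2829,0.0015,0.0008],[0.3233,0.0018,0.001],[0.3233,0.0018,0.001],[0.3233,0.0018,0.001]], twist=[[0,0,0],[0,0,0],[0,0,0],[0,0,0],[0,0,0],[0,0,0],[0,0,0],[0,0,0],[0,0,0],[0,0,0]])

```text
t: 7.3
ee_pos: [0.5173, 0.0169, 0.1204]
eef_rot: [[0.127, -0.839, 0.53], [-0.992, -0.111, 0.063], [0.006, -0.533, -0.846]]
wrist_force: [0.5, -1.0, -2.0]
width: 0.0193
```

```bash
python3 panm.py .648 .037
python3 - <<'E'
from h import *
carry((HEAD+.1*EY),7.3,HEAD,7.3,8)
E
```

```text
{'joint_pos': [-17.6112, 12.2859, 119.4682, 35.6214, 22.2388, 34.8331], 'ee_pos': [0.5173, 0.0169, 0.1204], 'wrist_force': [0.5283, -1.0046, -2.0294], 'ft_torque': [-0.2598, 0.6527, -0.3322]}
jaw heading 7.318002764773771
top pan [0.6484 0.035 ] [0.0003 0.0982] 159
  rim plane [0.0215 0.025  0.1478]
  handle ang 5.7 227
side pan [0.648 0.037] [0.0002 0.1003] 0
  rim plane [0. 0. 0.]
  handle ang 13.3 100
[[0.0417, 0.0002, 0.0002], [0.0833, 0.0004, 0.0003], [0.125, 0.0006, 0.0005], [0.1667, 0.0008, 0.0006], [0.2083, 0.001, 0.0008], [0.25, 0.0012, 0.0009], [0.2917, 0.0013, 0.0011], [0.3333, 0.0015, 0.0012]]
[[0.0, 0.0, 0.0], [0.0, 0.0, 0.0], [0.0, 0.0, 0.0], [0.0, 0.0, 0.0], [0.0, 0.0, 0.0], [0.0, 0.0, 0.0], [0.0, 0.0, 0.0], [0.0, 0.0, 0.0]]
```

move_arm(fingers=[255,255,255,255,255,255,255,255,255,255], dp=[[0.041,0.0008,0.0012],[0.082,0.001,0.0014],[0.123,0.0012,0.0016],[0.164,0.0014,0.0017],[0.205,0.0016,0.0019],[0.246,0.0018,0.002],[0.287,0.002,0.0022],[0.328,0.0022,0.0023],[0.328,0.0022,0.0023],[0.328,0.0022,0.0023]], twist=[[0,0,0],[0,0,0],[0,0,0],[0,0,0],[0,0,0],[0,0,0],[0,0,0],[0,0,0],[0,0,0],[0,0,0]])

```text
t: 8.23
ee_pos: [0.5298, -0.0799, 0.1201]
eef_rot: [[0.128, -0.839, 0.53], [-0.992, -0.112, 0.064], [0.006, -0.533, -0.846]]
wrist_force: [1.8, -1.7, -1.8]
width: 0.0192
```

```bash
python3 panm.py .6605 -.0625
python3 - <<'E'
from h import *
a=cam('top');b=cam('side')
A=cv2.resize(a['pixels'][140:290,260:410],(400,400),interpolation=cv2.INTER_CUBIC);B=cv2.resize(b['pixels'][140:290,260:410],(400,400),interpolation=cv2.INTER_CUBIC)
cv2.imwrite('pics/v4.png',cv2.cvtColor(np.hstack([A,B]),cv2.COLOR_RGB2BGR))
E
```

```text
{'joint_pos': [-30.328, 15.0066, 115.777, 41.6028, 29.0315, 18.8669], 'ee_pos': [0.5298, -0.0799, 0.1201], 'wrist_force': [1.8439, -1.6815, -1.8038], 'ft_torque': [-0.2766, 0.493, -0.4799]}
jaw heading 7.377348164202138
top pan [ 0.6605 -0.0625] [0. 0.] 0
  rim plane [0. 0. 0.]
  handle ang 6.2 25
side pan [ 0.658  -0.0635] [-0.0026 -0.0007] 77
  rim plane [ 0.0118 -0.0264  0.1449]
  handle ang 12.2 86
```

View pics/v4.png

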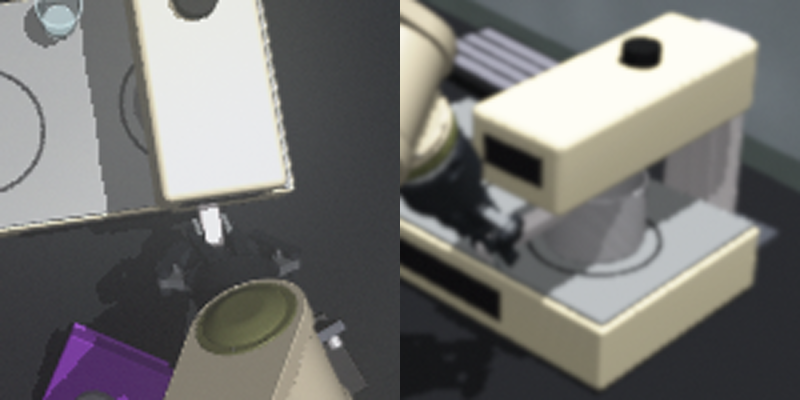

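move_arm(fingers=[180,120,60,0,0,0,0,0], dp=[[0,0,0],[0,0,0],[0,0,0],[0,0,0],[0,0,0],[0,0,0],[0,0,0],[0,0,0]], twist=[[0,0,0],[0,0,0],[0,0,0],[0,0,0],[0,0,0],[0,0,0],[0,0,0],[0,0,0]])

```text
t: 9.1
ee_pos: [0.5297, -0.08, 0.12]
eef_rot: [[0.129, -0.839, 0.529], [-0.992, -0.112, 0.064], [0.006, -0.533, -0.846]]
wrist_force: [0.2, 0.1, -1.0]
width: 0.0852
```

move_arm(fingers=[0,0,0,0,0,0,0,0,0], dp=[[0,0,-0.03],[0,0,-0.08],[0,0,-0.15],[0,0,-0.25],[0,0,-0.35],[0,0,-0.45],[0,0,-0.5],[0,0,-0.5],[0,0,-0.5]], twist=[[0,0,0],[0,0,0],[0,0,0],[0,0,0],[0,0,0],[0,0,0],[0,0,0],[0,0,0],[0,0,0]])

```text
t: 9.85
ee_pos: [0.4501, -0.0899, 0.2475]
eef_rot: [[0.129, -0.838, 0.53], [-0.992, -0.112, 0.063], [0.007, -0.534, -0.846]]
wrist_force: [0.1, -0.1, -0.6]
width: 0.0855
```

```bash
python3 panm.py .6605 -.0625
python3 - <<'E'
from h import *
a=cam('top');b=cam('side')
np.savez('side2.npz',**{k:np.array(v) for k,v in b.items()})
t=a;p=t['pixels'].astype(int).min(2);m=np.zeros(p.shape,np.uint8);m[200:245,320:360]=(p[200:245,320:360]>150)
A=cv2.resize(a['pixels'][190:250,310:370],(400,400),interpolation=cv2.INTER_CUBIC);B=cv2.resize(b['pixels'][160:260,270:370],(400,400),interpolation=cv2.INTER_CUBIC)
cv2.imwrite('pics/v5.png',cv2.cvtColor(np.hstack([A,B]),cv2.COLOR_RGB2BGR))
E
```

```text
{'joint_pos': [-39.095, -6.3318, 116.5785, 29.9563, 50.0948, 27.9057], 'ee_pos': [0.4501, -0.0899, 0.2475], 'wrist_force': [0.133, -0.1444, -0.6323], 'ft_torque': [-0.0561, 0.2797, -0.0503]}
jaw heading 7.385723942418556
top pan [ 0.6605 -0.0625] [0. 0.] 0
  rim plane [  1.4493 -10.109    0.6595]
  handle ang 6.6 24
side pan [ 0.6583 -0.0631] [-0.0022 -0.0004] 74
  rim plane [ 0.0194 -0.0479  0.1438]
  handle ang 10.6 115
```

View pics/v5.png

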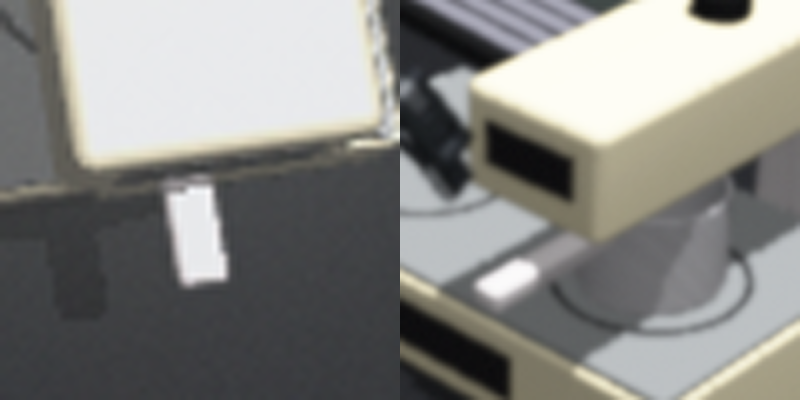

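Run:
```python
from h import *
t=dict(np.load('top0.npz'));s=dict(np.load('side0.npz'))
e=onz(t,[(340.4,231.8),(338.2,218.3)],.143);print('handle end',e,plf(e[0]),plf(e[1]),'ang',np.degrees(np.arctan2(*(e[1]-e[0])[[1,0]])))
q=s['pixels'][172:198,184:210].astype(int).max(2);print(q[::2,::2])
t1,t2=[np.load('side0.npz'),np.load('side1.npz')]
a=[155.05,234.71]
g=cv2.connectedComponents((q<60).astype(np.uint8))[1];k=g==g[11,9];ys,xs=np.where(k);b=[xs.mean()+184,ys.mean()+172];print(b,k.sum(),xs.min(),xs.max(),ys.min(),ys.max())
for b in (b,[193.3,183]):
    da=rays(t,[a])[0];db=rays(s,[b])[0];ea,eb=t['eye'],s['eye']
    k=np.linalg.lstsq(np.c_[da,-db],eb-ea,rcond=None)[0];A=ea+k[0]*da;B=eb+k[1]*db;print('start',A,B,np.linalg.norm(A-B))
# console slope plane from top depth, cream pixels only
P=cloud(t);z=P[...,2];p=t['pixels'].astype(int)
m=np.zeros(z.shape,bool);m[207:250,140:177]=1;m&=(p.min(2)>150)&(z>.03)
q=P[m];A=np.c_[q[:,:2],np.ones(len(q))];g=np.ones(len(q),bool)
for i in range(8): k=np.linalg.lstsq(A[g],q[g,2],rcond=None)[0];g=np.abs(A@k-q[:,2])<.003
n=np.r_[-k[:2],1];n/=np.linalg.norm(n);print('n',n,'tilt',np.degrees(np.arccos(n[2])),'yaw back',np.degrees(np.arctan2(-n[1],-n[0])),g.mean())
for zz in(.07,.075,.08,.085): 
    o=onz(t,[a],zz)[0]; print(zz,o.round(4),'height above slope',((o-np.array([o[0],o[1],k@np.r_[o[:2],1]]))@n).round(4))
d=P[231:239,151:160].reshape(-1,3);print('cap depth',np.nanmedian(d,axis=0))
```

```text
handle end [[ 0.50842812 -0.08212112  0.143     ]
 [ 0.5428773  -0.07772305  0.143     ]] [-1.533e-01 -1.000e-04] [-0.1186 -0.0002] ang 7.275484831236625
[[ 41  43  42  42  43  42  67 174 237 246 247 247 247]
 [ 43  43  42  42  43  75 190 243 247 247 247 247 247]
 [ 43  43  43  43  66 165 237 244 246 247 247 247 247]
 [ 42  42  43  40  55  91 137 180 214 241 247 247 247]
 [ 42  45  51  33  30  29  34  81 152 204 245 247 247]
 [ 51 122 128  37  30  28  25  62 141 157 239 247 247]
 [146 228 149  30  25  22  36 104 133 150 240 247 247]
 [237 243 161  37  24  44 101 125 111 203 245 247 247]
 [247 244 171  92 103 120 113  98 175 241 247 247 244]
 [247 244 180 104 100  86 102 194 241 247 247 243 212]
 [247 245 208 147 128 170 228 244 247 247 241 205 161]
 [247 247 243 236 237 244 247 247 247 238 196 159 151]
 [247 247 247 247 247 247 247 246 235 183 158 150 144]]
[np.float64(190.06382978723406), np.float64(178.56028368794327)] 141 0 13 0 15
start [0.51142182 0.40659872 0.08926791] [0.50200446 0.4117073  0.09026658] 0.010760185745385783
start [0.51261053 0.41234443 0.07108568] [0.51164408 0.41287852 0.07119127] 0.0011092429448979662
n [-0.496104    0.06150856  0.8660817 ] tilt 29.993547933535467 yaw back -7.067646771487699 0.8547990155865464
0.07 [0.5127 0.4127 0.07  ] height above slope 0.0132
0.075 [0.5124 0.4111 0.075 ] height above slope 0.0176
0.08 [0.512  0.4095 0.08  ] height above slope 0.022
0.085 [0.5117 0.4079 0.085 ] height above slope 0.0264
cap depth [0.51252067 0.40874445 0.08218003]
```

Run:
```python
from h import *
R=rot(-7,30)@RZ(90);n=-R[:,2];C=np.array([.512,.4098,.079])
plan([((.42,.15,.25),rot(0,25)@RZ(135)),(C+.07*n,R)])
```

```text
dp [-0.8039, -0.0121, -0.0125] tw [-0.0445, 0.0022, -0.2126] rows>=5.8
dp [-0.61, -0.6348, 0.4141] tw [-0.0061, 0.0331, -0.2153] rows>=7.0
```

move_arm(fingers=[0,100,255,255,255,255,255,255], dp=[[-0.804,-0.012,-0.012],[-0.804,-0.012,-0.012],[-0.804,-0.012,-0.012],[-0.804,-0.012,-0.012],[-0.804,-0.012,-0.012],[-0.804,-0.012,-0.012],[-0.804,-0.012,-0.012],[-0.804,-0.012,-0.012]], twist=[[-0.044,0.002,-0.213],[-0.044,0.002,-0.213],[-0.044,0.002,-0.213],[-0.044,0.002,-0.213],[-0.044,0.002,-0.213],[-0.044,0.002,-0.213],[-0.044,0.002,-0.213],[-0.044,0.002,-0.213]])

```text
t: 10.72
ee_pos: [0.4194, 0.1524, 0.2496]
eef_rot: [[0.646, -0.635, 0.424], [-0.702, -0.712, 0.002], [0.3, -0.299, -0.906]]
wrist_force: [0.1, 0.2, 0.0]
width: 0.0007
```

move_arm(fingers=[255,255,255,255,255,255,255,255,255,255], dp=[[-0.61,-0.635,0.414],[-0.61,-0.635,0.414],[-0.61,-0.635,0.414],[-0.61,-0.635,0.414],[-0.61,-0.635,0.414],[-0.61,-0.635,0.414],[-0.61,-0.635,0.414],[-0.61,-0.635,0.414],[-0.61,-0.635,0.414],[-0.61,-0.635,0.414]], twist=[[-0.006,0.033,-0.215],[-0.006,0.033,-0.215],[-0.006,0.033,-0.215],[-0.006,0.033,-0.215],[-0.006,0.033,-0.215],[-0.006,0.033,-0.215],[-0.006,0.033,-0.215],[-0.006,0.033,-0.215],[-0.006,0.033,-0.215],[-0.006,0.033,-0.215]])

```text
t: 11.55
ee_pos: [0.4783, 0.4121, 0.1397]
eef_rot: [[0.859, -0.124, 0.498], [-0.107, -0.992, -0.063], [0.502, 0.001, -0.865]]
wrist_force: [-0.1, -0.0, 0.0]
width: -0.0001
```

Run:
```python
from h import *
R=rot(-7,30)@RZ(90);n=-R[:,2];C=np.array([.512,.4098,.079])
s=monitor.state();print(np.round(s['joint_pos'],1),s['ee_pos'],s['wrist_force'],s['width'])
plan([(C+.035*n,R)])
```

```text
[ 38.5  28.8  89.9 -31.3  43.7  65.2] [0.47833283 0.41205567 0.13967944] [-0.10625792 -0.01054326  0.03048029] -5.4967657259407934e-05
dp [-0.0041, -0.0064, 0.1146] tw [0.0004, -0.0006, -0.0004] rows>=0.8
```

Go to 35 mm off, then look at the tip against the cap.

move_arm(fingers=[255,255,255,255,255], dp=[[-0.004,-0.006,0.04],[-0.004,-0.006,0.08],[-0.004,-0.006,0.115],[-0.004,-0.006,0.115],[-0.004,-0.006,0.115]], twist=[[0,0,0],[0,0,0],[0,0,0],[0,0,0],[0,0,0]])

```text
t: 11.97
ee_pos: [0.4941, 0.4128, 0.109]
eef_rot: [[0.859, -0.122, 0.498], [-0.105, -0.993, -0.062], [0.502, 0.001, -0.865]]
wrist_force: [0.8, 0.5, 0.7]
width: -0.0001
```

Run:
```python
from h import *
s=monitor.state();print(s['ee_pos'],s['wrist_force'])
a=cam('top');b=cam('side')
A=cv2.resize(a['pixels'][190:270,120:200],(400,400),interpolation=cv2.INTER_CUBIC);B=cv2.resize(b['pixels'][145:225,155:235],(400,400),interpolation=cv2.INTER_CUBIC)
cv2.imwrite('pics/v6.png',cv2.cvtColor(np.hstack([A,B]),cv2.COLOR_RGB2BGR))
```

```text
[0.49410864 0.41283334 0.10901945] [0.82231794 0.45995874 0.70802104]
```

View pics/v6.png

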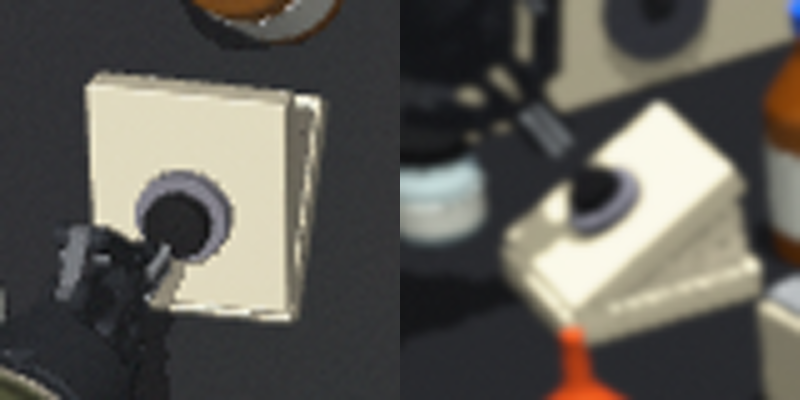

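move_arm(fingers=[255,255,255,255,255,255], dp=[[0,0,0.03],[0,0,0.06],[0,0,0.08],[0,0,0.09],[0,0,0.09],[0,0,0.09]], twist=[[0,0,0],[0,0,0],[0,0,0],[0,0,0],[0,0,0],[0,0,0]])

```text
t: 12.57
ee_pos: [0.5074, 0.4119, 0.0862]
eef_rot: [[0.858, -0.121, 0.499], [-0.105, -0.993, -0.061], [0.502, 0.0, -0.865]]
wrist_force: [-0.2, -0.8, 0.4]
width: 0.0
```

move_arm(fingers=[255,255,255,255], dp=[[0,0,0.01],[0,0,0.02],[0,0,0.02],[0,0,0.02]], twist=[[0,0,0],[0,0,0],[0,0,0],[0,0,0]])

```text
t: 12.9
ee_pos: [0.5104, 0.4117, 0.0814]
eef_rot: [[0.858, -0.121, 0.499], [-0.105, -0.993, -0.06], [0.503, -0.0, -0.865]]
wrist_force: [-0.7, -0.0, 1.7]
width: 0.0003
```

move_arm(fingers=[255,255,255,255], dp=[[0,0,0.01],[0,0,0.015],[0,0,0.015],[0,0,0.015]], twist=[[0,0,0],[0,0,0],[0,0,0],[0,0,0]])

```text
t: 13.23
ee_pos: [0.5127, 0.4115, 0.0775]
eef_rot: [[0.858, -0.121, 0.499], [-0.105, -0.993, -0.06], [0.503, -0.001, -0.864]]
wrist_force: [-1.5, 0.7, 4.5]
width: 0.0001
```

move_arm(fingers=[255,255,255,255], dp=[[0,0,0.006],[0,0,0.01],[0,0,0.01],[0,0,0.01]], twist=[[0,0,0],[0,0,0],[0,0,0],[0,0,0]])

```text
t: 13.57
ee_pos: [0.5141, 0.4114, 0.075]
eef_rot: [[0.858, -0.121, 0.499], [-0.105, -0.993, -0.06], [0.503, -0.001, -0.864]]
wrist_force: [-3.4, 0.8, 5.0]
width: 0.0
```

move_arm(fingers=[255,255,255,255], dp=[[0,0,0.006],[0,0,0.01],[0,0,0.01],[0,0,0.01]], twist=[[0,0,0],[0,0,0],[0,0,0],[0,0,0]])

```text
t: 13.9
ee_pos: [0.5145, 0.4115, 0.0746]
eef_rot: [[0.858, -0.121, 0.5], [-0.105, -0.993, -0.061], [0.503, -0.0, -0.864]]
wrist_force: [-23.9, -5.8, 28.0]
width: -0.0001
```

move_arm(fingers=[255,255,255,255], dp=[[0,0,0.005],[0,0,0.008],[0,0,0.008],[0,0,0.008]], twist=[[0,0,0],[0,0,0],[0,0,0],[0,0,0]])

```text
t: 14.23
ee_pos: [0.5149, 0.4115, 0.0743]
eef_rot: [[0.857, -0.122, 0.5], [-0.105, -0.993, -0.061], [0.504, 0.0, -0.864]]
wrist_force: [-40.7, -9.6, 46.1]
width: 0.0001
```

Hard stop reached after about 8 mm of spring travel; now release and back off.

move_arm(fingers=[255,255,255,255,255,255,255,255,255,255], dp=[[0,0,-0.02],[0,0,-0.05],[0,0,-0.1],[0,0,-0.17],[0,0,-0.25],[0,0,-0.33],[0,0,-0.4],[0,0,-0.4],[0,0,-0.4],[0,0,-0.4]], twist=[[0,0,0],[0,0,0],[0,0,0],[0,0,0],[0,0,0],[0,0,0],[0,0,0],[0,0,0],[0,0,0],[0,0,0]])

```text
t: 15.07
ee_pos: [0.4569, 0.4176, 0.1724]
eef_rot: [[0.859, -0.122, 0.497], [-0.105, -0.993, -0.062], [0.501, 0.001, -0.865]]
wrist_force: [0.2, -0.5, -0.6]
width: 0.0003
```

```bash
python3 panm.py .6605 -.0625
python3 - <<'E'
from h import *
a=cam('top');b=cam('side')
A=cv2.resize(a['pixels'],(400,300));B=cv2.resize(b['pixels'],(400,300))
cv2.imwrite('pics/v7.png',cv2.cvtColor(np.hstack([A,B]),cv2.COLOR_RGB2BGR))
t=dict(np.load('top0.npz'));d=np.abs(a['pixels'].astype(int)-t['pixels']).max(2)>50
n,l,st,ce=cv2.connectedComponentsWithStats(cv2.morphologyEx(d.astype(np.uint8),cv2.MORPH_OPEN,np.ones((2,2))))
print([(s[:5].tolist()) for s in st[1:] if s[4]>12])
E
```

```text
{'joint_pos': [40.3951, 25.486, 89.6466, -30.0209, 47.6179, 64.4958], 'ee_pos': [0.4569, 0.4176, 0.1724], 'wrist_force': [0.1902, -0.4863, -0.5986], 'ft_torque': [-0.0022, 0.2692, 0.0258]}
jaw heading 83.06273778399634
top pan [ 0.6605 -0.0625] [0. 0.] 0
  rim plane [ 0.2098 -0.689   0.1779]
  handle ang 6.7 24
side pan [ 0.6577 -0.0634] [-0.0029 -0.0006] 71
  rim plane [ 0.0205 -0.0439  0.1439]
  handle ang 10.9 115
[[252, 164, 19, 8, 50], [234, 168, 44, 73, 883], [243, 184, 27, 16, 243], [336, 217, 9, 17, 120], [118, 251, 7, 14, 59], [52, 283, 108, 137, 7254], [82, 299, 22, 14, 166], [129, 337, 52, 74, 2189], [280, 386, 21, 17, 166], [0, 412, 3, 8, 22]]
```

View pics/v7.png

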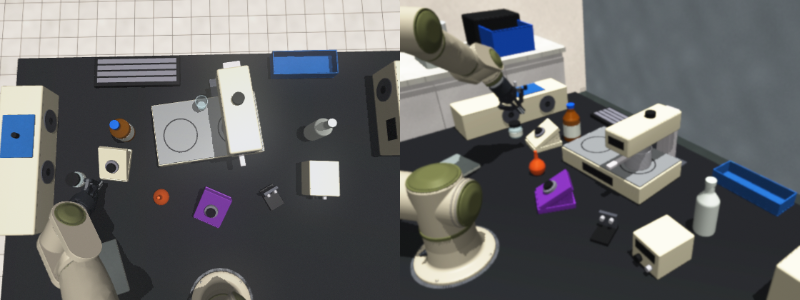

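```bash
python3 -c "
from h import *
print(ctrl.job_done())"
```

```text
the job is handed in; nothing more can be done
None
```

The pan is on the ring under the reading head, released, and the start button was then pushed fully down and let go. I handed the job in at about 15 s; the hand-in gave no verdict.

- **Pan:** I gripped it by the handle with the gripper tilted and kept it at constant height while sliding. The final checks put it about 1–3 mm from the ring centre, against 12 mm of room. The handle measured 7.3° from the top picture, the same as the plate's own angle. The cruder depth-based handle angle read 6.7° from the top camera and 10.9° from the side one. That estimate scattered by several degrees throughout, so I relied on the picture measurement.
- **Pressing on the handle:** When the gripper closed it pushed about 5 N down on the handle. I relieved that before sliding, and depth readings showed the pan level. While sliding, vertical force stayed at about 2 N.
- **Start button:** It moved about 8 mm on its spring at about 5–6 N and then hit a firm stop. I pressed to about 62 N there, below the 120 N wrist limit. The two ways of measuring the button's height disagreed by 11 mm, so I crept in and watched the force until contact.
- **Other things:** Comparing the top picture before and after showed changes at the pan, the arm and its shadow. There was also a small patch beside the jar, which I take to be arm shadow, as the jar itself looks unmoved. The arm ended clear of everything, and I saw no sign of a bump against the reading head.

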